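# Hang a marquetry panel and prove the hook

### The arm

A 7-joint arm with a two-finger parallel gripper is mounted at the origin on the work surface. World frame = base frame: x ahead of the robot, y to its left, z up, the work surface at z = 0. Lengths are in mm, angles in rad, forces in N, time in s.
With the tool pointing down it reaches from about 400 to 875 mm from the base axis. Payload 4.4 kg.
Tool frame: the origin (TCP) lies at the very end of the fingers, on their centre line; the grasp point (between the pads) lies 19 mm behind it; z points along the fingers, x is the direction in which the jaws open and shut, and the axes are right-handed (so a half turn about z gives the same grasp; the last joint's range is limited). The gripper opens to 85 mm and grips with 20 to 120 N. Pads are 22 mm wide; open, the fingers measure 114 mm over their backs; the gripper's body (76 mm by 85 mm) begins 54 mm behind the grasp point. The pads swing forward as they close: fully open they stand 13 mm farther back than shut.
Start: joints at [-0.066, 0.628, 0.038, 1.517, -0.027, 0.996, -0.02], TCP at [650.014, 0.027, 231.313] pointing down, gripper open.
Joint ranges: [-3.06, 3.06], [-0.37, 2.12], [-1.25, 1.32], [0.18, 2.47], [-1.1, 4.24], [0.23, 1.98], [-2.94, 2.94]. Speed limits (rad/s): [2.57, 2.57, 3.14, 3.14, 3.14, 3.14, 3.14].

### API

Orientations are given as [roll, pitch, yaw] about the fixed x, y, z axes, in that order (R = Rz(yaw) Ry(pitch) Rx(roll)).
In Python, from cell import telemetry, get_image, get_calibration, ctrl gives the robot as it stands. The module is installed in compiled form; this text tells all that it offers.
- The arm moves only by the tool arm_command, never from a script. Its arguments are lists of equal length, an entry for each row: "rot": the turn, a rotation vector about the world's x, y, z in degrees, a list of three; "slide": the shift along the world's x, y, z in mm, a list of three; "gripper": the finger opening in mm, from 0 to 85.4. A call has 1 to 5 rows; each row shifts and turns the pose as measured when the row begins; what a row does not reach is not made up. A row lasts 1/12 s, in which the tool goes at most 41.7 mm and 7.16 degrees, less where a joint would pass 70% of its speed; a pose out of reach is approached as far as the arm can. A call with a gripper value outside its range is refused whole. The fingers move at their own pace and stop on an object; the grip force is fixed at half the most. Time passes only in rows, so rows that do not move let the fingers close. It gives the time, the measured TCP pose, the force and the opening at its end, in the units of the state.
- telemetry.read_state(): the state, without advancing time (a new reading comes with each control period).
- get_image(name): name is "scene" or "side" or "wrist"; returns (picture, depth): 480x640x3 uint8, red, green, blue; 480x640 float32, mm along the optical axis (not along the pixel's ray), 0 where there is no reading.
- get_calibration(name): a dict with "fx", "fy", "cx", "cy" (pixels), "xyz" and "attitude" of the camera in the world. Camera axes: x right, y up, looking along -z (the intrinsics and any distortion apply to the point x, -y, -z); pixel columns grow to the right and rows downward; lengths in mm; the calibration is good to about 2 mm. A picture is of the moment at which its call begins: read the wrist's pose just before it. get_calibration takes no time and is no camera call; for the wrist camera it gives the pose at the moment of the call.
- ctrl.finish_job(): hands the job in, once; it reports no verdict.
The state is a dict: "clock": time; "qpos": joint angles; "qd": joint speeds; "tau": joint torques, N m; "eef_pos": TCP position; "tool_rot": TCP orientation; "force": force on the tool from outside, world axes, zero at the start; "torque": the same for the moment, N m; "width": finger opening in mm.
Only numpy, scipy, OpenCV 4.12 (cv2) and the standard library are available. Lean on these libraries where they do the work, as an engineer would, in place of code of your own. Each camera call takes 0.05 s, during which the arm holds its last target.

### The job

Take the small inlaid panel out of the drying rack and hang it by its brass loop on the free hook of the hanging stand, inlaid face outward, with the loop slid back along the rod against the shoulder. While you still hold the panel, tug it gently down with about a kilogram's pull (10 N) for a moment to be sure that the hook carries it, then let go and leave it hanging still; never load the hook hard, and leave the neighbouring panel, the jar, the tape and the screwdriver where they are.

Things in the scene. Friction and masses are not known exactly. Their poses are not given: they have to be found in the camera images.
- panel: Panel to hang: wood, 60 mm wide (its y), 16 mm thick (x), 170 mm tall (z), 0.11 to 0.22 kg, inlaid face on its +x side. Stands upright in the rack's middle slot. Origin: centre of its lower edge. Hold it by its two side edges (60 mm apart) near the top, the grasp about 12 mm below the top edge, so that the brass loop stands free between the fingers
- loop (a point): Highest point of the opening of the panel's brass loop, which rides on the hook's rod: mid width and mid thickness, 26 mm above the panel's top edge. The flat loop (4 mm thick in x, 28 mm wide) rises 32 mm above that edge; its opening is 18 mm wide, 26 mm high at mid width; its roof is a 25 degree gable (upside-down V), so it centres itself on the rod. Axes as the panel's
- face (a point): Centre of the panel's inlaid face: 8 mm in +x of the panel's axis, 85 mm above its lower edge
- bracket: Free hook with its steel plate (26 x 60 mm), fixed to the stand's rail. Origin: on the rail's front face at the hook's NOMINAL height; +x points outward along the hook, away from the robot; z up. The hook is clamped by hand: its true height is up to 5 mm above or below nominal and not measured (feel for it). Clamped it does not yield. A 10 N tug is right, under 6 N proves nothing, over 16 N may tear it out
- shoulder (a point): Shoulder: centre of the flat front of the dark wooden spacer block (26 wide, 21 high, 30 mm deep, part of the stand) at nominal hook height, 30 mm in +x of the bracket's origin. The hook's rod comes out of a slot in it. With the loop home against it, loop is 32 mm in x from the bracket's origin and 3 mm above the rod's true axis at the shoulder. Axes as the bracket's
- nib (a point): Upturned tip of the hook, at nominal height: this point is its top, 66 mm in x from the bracket's origin and 11.5 mm above the rod's axis at the shoulder. From the shoulder the rod (5 mm thick) runs outward, rising at 10 degrees, to x = 64 mm and ends in this nib, whose front is at x = 68.5 mm. The loop must pass over the nib: it is 8 mm high from the rod's underside to the top, 5 mm wide
- stand: Hanging stand, fixed: base board 150 x 330 x 20 mm, two uprights, a 330 mm long rail with its top 271 mm above the bench, its front face 11 mm in -x of the stand's origin; two spacer blocks on it, reaching 276 mm, with a hook each, 70 mm to either side of the middle, nominal height 268 mm; one carries the neighbouring panel. Not to be pressed with over 20 N. Origin: centre of the base's underside; +x outward
- neighbour: Finished panel of the same size and shape with a lighter core, hanging on the other hook; leave it. Origin: centre of its lower edge
- rack: Drying rack, fixed: plywood base 125 x 130 x 18 mm with four rows of dowels up to 73 mm above the bench, forming three slots 20 mm wide (in x). The panel stands in the middle one, its lower edge 18 mm above the bench. Origin: centre of the base's underside
- jar: Closed amber glass jar with a blue lid, 68 mm wide, 85 mm high; leave it. Origin: centre of its underside
- tape: Roll of masking tape lying flat, 104 mm wide, 45 mm high; leave it. Origin: centre of its underside
- driver: Screwdriver with an orange handle, 190 mm long, lying on the bench; leave it. Origin: about its middle, at bench height
There are look-alikes about, which are no part of the job. Leave any blue or white look-alike of the panel alone.

How it is judged:
By the outcome, as a careful person would: the job done as asked, in the order asked, and still so for the second after the job is handed in, with the robot touching nothing.
It also fails if it takes over 72 s, if anything falls off the work surface, if the arm or the gripper's body presses on something with over 40 N, if the wrist force passes 120 N, or if a joint passes its speed limit or range.

## Working session

There is one attempt and no reset: what is moved stays moved. The work goes in short steps, Python scripts to look and compute and a tool call to move; the robot and the scene stay as the last step left them, time stands still between calls to the robot, and variables do not carry over. Pictures are saved under pics/ and viewed, and the job is handed in when it is done.

Besides the shell and the picture viewer there is one more tool, called as name(argument=value, ...) on one line, values as JSON. arm_command: Moves the arm, as the interface text tells. Its arguments: {"type":"object","properties":{"rot":{"type":"array"},"slide":{"type":"array"},"gripper":{"type":"array"}},"required":["rot","slide","gripper"]}

```bash
mkdir -p pics; cat > h.py <<'E'
import numpy as np, cv2
from cell import telemetry, get_image, get_calibration, ctrl
def cap(n,tag):
    c=get_calibration(n); im,d=get_image(n)
    np.savez('pics/%s.npz'%tag,im=im,d=d,**{k:np.array(v) for k,v in c.items()})
    cv2.imwrite('pics/%s.png'%tag,im[:,:,::-1]); return c,im,d
E
python3 - <<'E'
from h import *
print(telemetry.read_state())
for n in ['scene','side','wrist']:
    c,im,d=cap(n,n+'0'); print(n,c)
E
```

```text
{'clock': 0.0, 'qpos': array([-0.06581627,  0.62935271,  0.03847279,  1.51837798, -0.02700977,
        0.99629615, -0.02000114]), 'qd': array([ 0.00038451, -0.00068359,  0.00040051,  0.00160141, -0.00136752,
       -0.00088491,  0.00158703]), 'tau': array([-1.11932164e-03, -5.63405585e+01,  1.22606792e+00, -1.93450052e+01,
        1.09587883e-02,  1.05136272e-02, -8.84369996e-06]), 'eef_pos': array([6.49369483e+02, 2.39637608e-02, 2.30382201e+02]), 'tool_rot': array([ 3.14155684e+00,  1.91495563e-03, -1.53952452e-05]), 'force': array([ 0.18680565,  0.58925123, -0.46342308]), 'torque': array([-0.00621382, -0.03886059,  0.02620634]), 'width': 85.15590417505604}
scene {'fx': 599.2045166502664, 'fy': 599.2045166502664, 'cx': 321.80185724363514, 'cy': 231.26804499562746, 'xyz': array([ 987.7505138 ,  823.73387075, 1024.8661588 ]), 'attitude': array([ 8.58251876e-01, -1.04629881e-03,  2.63146631e+00])}
side {'fx': 468.56713868455853, 'fy': 468.56713868455853, 'cx': 321.59690429521584, 'cy': 235.88446054871812, 'xyz': array([867.23840836, 387.96510504, 725.10113052]), 'attitude': array([ 0.81035063, -0.00619416,  2.43927016])}
wrist {'fx': 413.2647778190295, 'fy': 413.2647778190295, 'cx': 320.32946997514114, 'cy': 242.37737807345403, 'xyz': array([650.46883291,  77.38068134, 372.72682957]), 'attitude': array([-0.30502867,  0.00129392, -0.00033424])}
```

View pics/scene0.png

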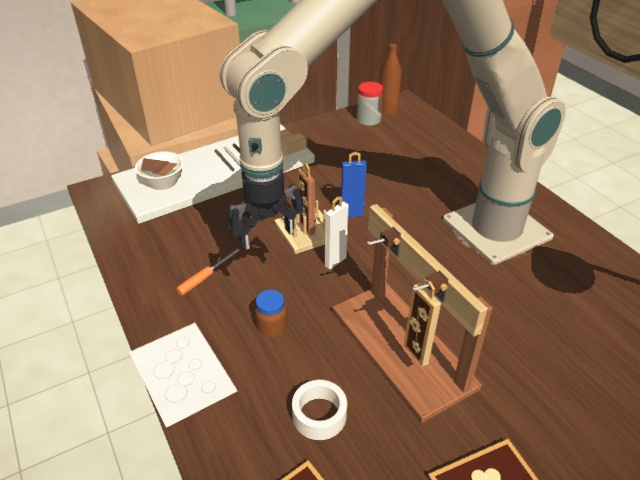

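View pics/side0.png

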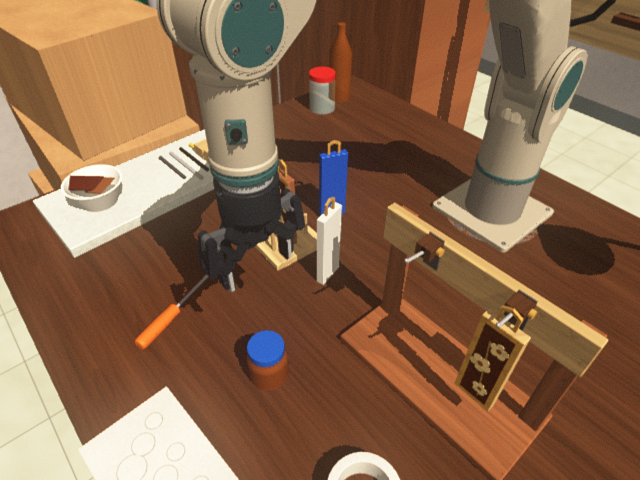

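View pics/wrist0.png

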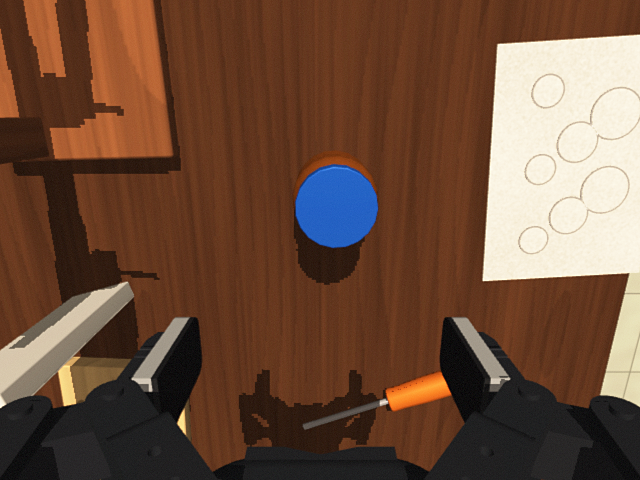

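```bash
cat >> h.py <<'E'
from scipy.spatial.transform import Rotation as Ro
def load(tag):
    z=np.load('pics/%s.npz'%tag); return {k:z[k] for k in z}
def cloud(z):
    d=z['d'].astype(float); v,u=np.mgrid[:480,:640]
    p=np.stack([(u-z['cx'])/z['fx']*d,-(v-z['cy'])/z['fy']*d,-d],-1)
    w=p@Ro.from_euler('xyz',z['attitude']).as_matrix().T+z['xyz']
    w[d<=0]=np.nan; return w
def proj(z,P):
    p=(np.atleast_2d(P)-z['xyz'])@Ro.from_euler('xyz',z['attitude']).as_matrix()
    return np.stack([z['cx']+z['fx']*p[:,0]/-p[:,2], z['cy']-z['fy']*p[:,1]/-p[:,2]],-1)
def crop(tag,u0,u1,v0,v1,s,out):
    im=load(tag)['im'][v0:v1,u0:u1]
    cv2.imwrite('pics/%s.png'%out,cv2.resize(im,None,fx=s,fy=s,interpolation=cv2.INTER_CUBIC)[:,:,::-1])
E
python3 - <<'E'
from h import *
for t,pts in dict(scene0=[(307,180),(307,200),(307,225),(353,190),(336,235),(380,215),(480,325),(420,325),(380,241),(420,287),(283,222),(325,240),(270,300),(320,400),(200,280),(400,400)],side0=[(283,260),(290,200),(400,210),(600,345),(410,260),(430,240),(515,300),(490,360),(266,345),(330,240),(333,180)]).items():
    w=cloud(load(t))
    for u,v in pts: print(t,u,v,w[v,u].round(0))
crop('side0',330,620,190,420,2.7,'c1'); crop('side0',220,380,130,300,3.5,'c2')
crop('scene0',220,400,140,300,4,'c3')
E
```

```text
scene0 307 180 [ 453. -201.  187.]
scene0 307 200 [ 454. -203.  127.]
scene0 307 225 [ 455. -203.   47.]
scene0 353 190 [ 307. -226.   88.]
scene0 336 235 [439. -87.  95.]
scene0 380 215 [435.  75. 270.]
scene0 480 325 [422. 370. 231.]
scene0 420 325 [478. 284. 175.]
scene0 380 241 [476. 136. 266.]
scene0 420 287 [485. 276. 272.]
scene0 283 222 [ 488. -275.   18.]
scene0 325 240 [464. -94.  85.]
scene0 270 300 [659.  13.  82.]
scene0 320 400 [659. 232.   0.]
scene0 200 280 [ 753. -180.   17.]
scene0 400 400 [523. 310.   3.]
side0 283 260 [ 492. -173.   17.]
side0 290 200 [595.   7. 344.]
side0 400 210 [431.  58. 271.]
side0 600 345 [430. 365. 271.]
side0 410 260 [495. 136. 270.]
side0 430 240 [451. 132. 276.]
side0 515 300 [453. 267. 277.]
side0 490 360 [478. 278. 180.]
side0 266 345 [660.  12.  85.]
side0 330 240 [440. -86. 108.]
side0 333 180 [ 309. -227.  105.]
```

View pics/c1.png

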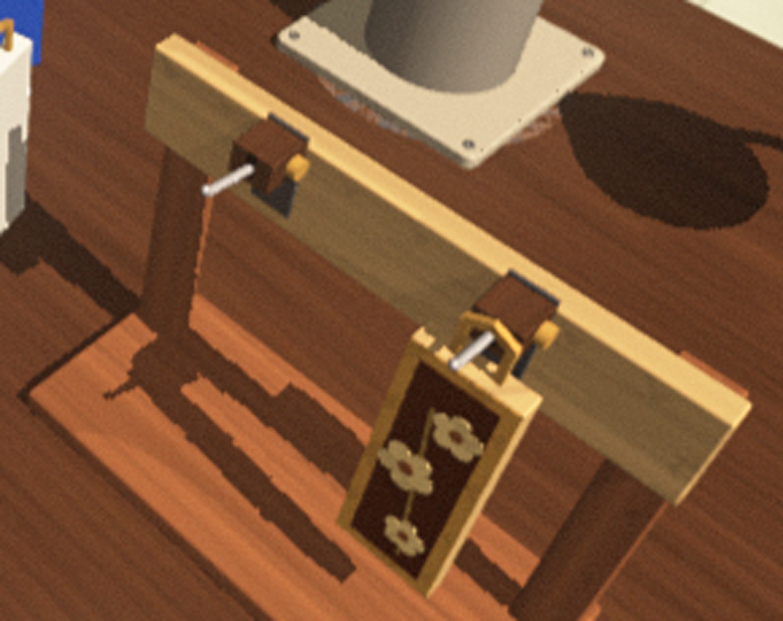

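View pics/c3.png

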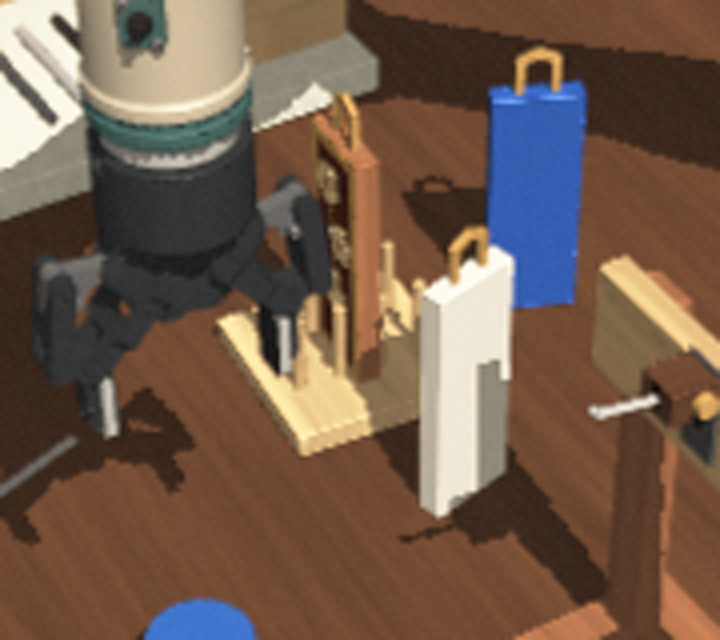

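The candidates are: the inlaid wooden panel standing in the rack at scene (307,195), the blue panel at (353,190), the white panel at (336,235), and the neighbour on its hook at (420,325). Only the one at (307,195) stands in the rack, and it is wood with an inlaid face, so that is the one meant. The free hook is at about (380,241). I'll clear the view and turn the jaws along y.

arm_command(rot=[[0, 0, -7], [0, 0, -7], [0, 0, -7], [0, 0, -7], [0, 0, -7]], slide=[[0, 0, 25], [0, 0, 25], [0, -15, 25], [0, -20, 20], [0, -20, 10]], gripper=[85, 85, 85, 85, 85])

```text
clock: 0.57
eef_pos: [645.2, -48.7, 333.1]
tool_rot: [-3.138, 0.018, -0.622]
force: [0.6, 0.0, 0.1]
width: 84.9
```

arm_command(rot=[[0, 0, -7], [0, 0, -7], [0, 0, -7], [0, 0, -7], [0, 0, -7]], slide=[[-5, -30, 0], [-5, -30, 0], [-5, -30, 0], [-5, -30, 0], [-5, -30, 0]], gripper=[85, 85, 85, 85, 85])

```text
clock: 0.98
eef_pos: [621.7, -199.3, 336.5]
tool_rot: [-3.131, 0.015, -1.247]
force: [1.0, -0.0, -0.7]
width: 84.9
```

arm_command(rot=[[0, 0, -7], [0, 0, -7], [0, 0, -6], [0, 0, 0]], slide=[[0, -10, 0], [0, -10, 0], [0, 0, 0], [0, 0, 0]], gripper=[85, 85, 85, 85])

```text
clock: 1.32
eef_pos: [616.6, -232.2, 335.7]
tool_rot: [-3.135, 0.01, -1.619]
force: [-0.0, 0.6, 0.6]
width: 85.2
```

```bash
python3 - <<'E'
from h import *
for n in ['scene','side','wrist']: cap(n,n+'1')
s=telemetry.read_state(); print(s)
crop('scene1',220,400,140,300,4,'c4')
E
```

```text
{'clock': 1.4667, 'qpos': array([ 0.05821048,  0.59489636,  0.47950088,  1.35456983, -0.28784666,
        1.25691479, -1.05638269]), 'qd': array([-0.00719782, -0.00410787, -0.0138182 , -0.0012055 , -0.00403892,
       -0.00020133, -0.00640426]), 'tau': array([ 5.49174249e-01, -5.41484642e+01,  6.81610197e+00, -2.10798115e+01,
        3.03469948e-02, -1.58831774e-02, -2.63414718e-02]), 'eef_pos': array([ 617.03819448, -231.0989075 ,  335.88591644]), 'tool_rot': array([-3.13496797,  0.01006428, -1.61184206]), 'force': array([-0.59335478, -0.34259002, -0.03900015]), 'torque': array([-0.00472743, -0.02596107, -0.00858339]), 'width': 85.04446811820432}
```

View pics/c4.png

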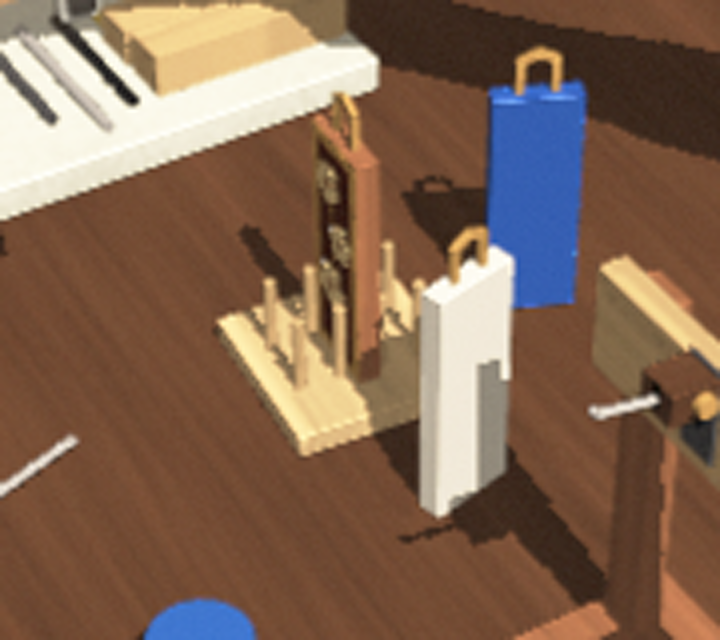

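View pics/side1.png

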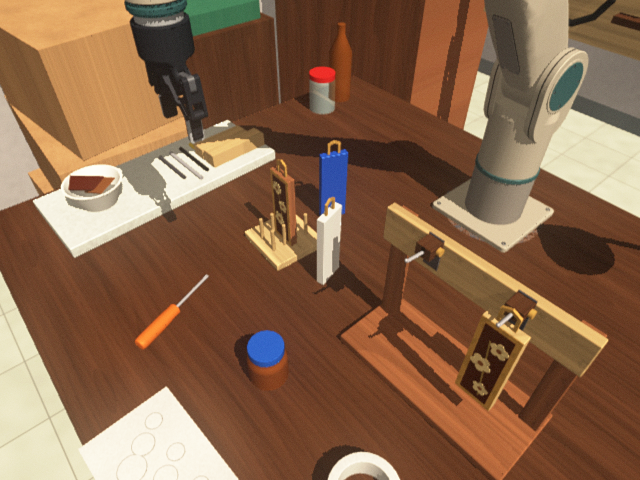

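View pics/wrist1.png

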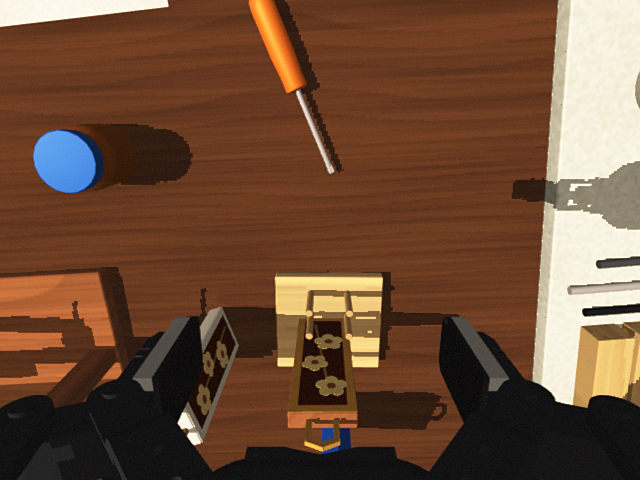

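The scene crop shows the wood panel upright in the rack's middle slot, inlaid face towards +x and unobstructed, so it is confirmed. The wrist picture shows its face at (325,365) and its loop at (323,437). Next I'll measure the panel and the stand.

```bash
cat >> h.py <<'E'
def plane(P,it=3,tol=3):
    P=P[np.isfinite(P).all(1)]
    c=np.median(P,0); m=np.ones(len(P),bool)
    for _ in range(it+1):
        c=P[m].mean(0); n=np.linalg.svd(P[m]-c,full_matrices=False)[2][2]
        m=abs((P-c)@n)<tol
    return n,c,m.sum()
E
python3 - <<'E'
from h import *
W=cloud(load('wrist1')); S=cloud(load('side1')); C=cloud(load('scene1'))
def box(A,lo,hi):
    P=A.reshape(-1,3); return P[((P>lo)&(P<hi)).all(1)]
n,c,k=plane(W[345:400,302:350].reshape(-1,3)); print('wrist face',n.round(3),c.round(1),k,np.degrees(np.arctan2(n[1],n[0])))
for nm,A in (('W',W),('S',S),('C',C)):
    P=box(A,[410,-250,90],[500,-150,230]); print(nm,len(P))
    for z0,z1 in ((90,120),(120,150),(150,183),(183,192),(195,225)):
        Q=P[(P[:,2]>z0)&(P[:,2]<=z1)]
        if len(Q)>5: print(z0,len(Q),np.percentile(Q,[2,50,98],axis=0).round(1).tolist())
    Q=P[(P[:,2]>100)&(P[:,2]<183)]
    if nm!='W': pass
    # rack
    R=box(A,[350,-330,12],[560,-100,25]); print('rack',np.percentile(R,[1,99],axis=0).round(1).tolist())
# rail
for nm,A in (('S',S),('C',C)):
    R=box(A,[380,0,240],[440,420,268]); n,c,k=plane(R); print(nm,'railfront',n.round(3),c.round(1),k,np.degrees(np.arctan2(n[1],n[0])))
    T=box(A,[380,0,269],[450,420,274]); print('top',np.percentile(T,[1,50,99],axis=0).round(1).tolist())
    H=box(A,[420,100,255],[520,170,290]); print('hook blk',len(H))
    for x0 in range(430,500,4):
        Q=H[(H[:,0]>x0)&(H[:,0]<=x0+4)]
        if len(Q): print(x0,len(Q),np.percentile(Q[:,1],[5,50,95]).round(1),np.percentile(Q[:,2],[5,50,95]).round(1))
E
```

```text
wrist face [ 0.999 -0.033 -0.002] [ 454.5 -227.4  129.8] 2629 -1.891136848253803
W 5110
90 854 [[453.0, -248.9, 90.9], [454.6, -222.7, 105.7], [456.1, -195.8, 119.5]]
120 1064 [[453.2, -248.8, 120.6], [454.6, -222.1, 135.5], [455.9, -195.9, 149.5]]
150 1521 [[453.0, -249.0, 150.9], [454.6, -222.5, 167.6], [455.8, -195.9, 182.5]]
183 1159 [[438.7, -248.7, 183.5], [448.8, -222.2, 187.3], [455.2, -195.7, 189.4]]
195 476 [[443.4, -237.9, 196.1], [447.2, -223.8, 212.8], [448.6, -210.7, 219.0]]
rack [[386.0, -294.9, 13.8], [509.1, -105.6, 23.0]]
S 1043
90 241 [[439.6, -247.4, 91.0], [454.3, -208.2, 105.8], [456.3, -193.1, 119.5]]
120 241 [[440.7, -246.4, 121.2], [454.2, -209.6, 135.5], [456.0, -193.7, 149.6]]
150 301 [[439.5, -248.1, 150.7], [454.1, -209.0, 166.8], [456.2, -193.1, 182.2]]
183 174 [[439.1, -247.9, 183.4], [449.4, -216.4, 188.0], [455.7, -194.1, 191.0]]
195 80 [[443.1, -237.9, 196.1], [446.6, -220.5, 209.3], [448.5, -210.1, 219.1]]
rack [[385.7, -294.7, 12.7], [509.8, -165.5, 23.5]]
C 640
90 150 [[438.9, -247.8, 90.8], [453.5, -201.3, 105.9], [456.8, -189.6, 119.6]]
120 159 
[... 1672 characters left out ...]
.3]
442 27 [125.  143.7 152.8] [263.1 273.3 277.6]
446 36 [125.  146.3 154.5] [261.9 273.8 276.4]
450 36 [126.6 145.6 153. ] [259.1 274.4 277.8]
454 32 [126.2 146.5 152.5] [257.3 272.3 277.3]
458 38 [125.4 144.8 148.7] [256.9 274.6 277.4]
462 35 [124.3 139.8 149.1] [259.4 273.2 277.5]
466 60 [123.9 137.3 148.7] [257.5 268.1 276.5]
470 5 [134.9 136.  138.8] [266.8 268.1 268.9]
474 5 [133.8 136.7 139.3] [265.  266.5 271. ]
478 5 [135.5 136.5 138. ] [266.5 268.1 270.6]
482 3 [136.4 137.1 138.3] [269.  270.1 272.4]
486 5 [133.4 135.9 137.9] [266.  269.7 270.5]
490 5 [135.5 137.3 140.7] [267.8 271.2 273.4]
494 7 [135.  136.7 139. ] [269.4 272.1 272.9]
498 3 [137.7 138.5 140. ] [271.9 272.6 273.3]
```

```bash
python3 - <<'E'
from h import *
W=cloud(load('wrist1')); p=np.array([617.04,-231.1,335.89])
R=Ro.from_euler('xyz',[-3.13497,0.01006,-1.61184]).as_matrix()
L=(W-p)@R
P=L.reshape(-1,3); P=P[np.isfinite(P).all(1)]
Q=P[(P[:,2]>-60)&(P[:,2]<20)&(abs(P[:,0])<75)]
for s in(1,-1):
  q=Q[s*Q[:,0]>30]
  print(s,len(q),'zmax pct',np.percentile(q[:,2],[50,90,98,99.8]).round(1)); t=q[q[:,2]>np.percentile(q[:,2],90)]; print(np.percentile(t,[2,50,98],axis=0).round(1).tolist())
print('tip px',[ (u,v,L[v,u].round(1)) for u,v in ((180,320),(190,325),(465,320),(455,325),(150,380),(490,380))])
d=Ro.from_euler('xyz',[np.pi,0,np.radians(-91.9)])*Ro.from_matrix(R).inv()
print('rotvec to level',np.degrees(d.as_rotvec()).round(2))
E
```

```text
1 6543 zmax pct [-40.8 -21.6 -15.4 -12.8]
[[42.5, -11.7, -21.4], [42.9, -5.0, -18.2], [54.0, 9.7, -12.8]]
-1 6522 zmax pct [-40.7 -21.5 -15.4 -12.8]
[[-53.2, -11.9, -21.4], [-42.3, -4.7, -18.2], [-41.8, 9.7, -12.8]]
tip px [(180, 320, array([-46. , -12.1, -19.9])), (190, 325, array([-42. , -11.7, -22.3])), (465, 320, array([ 48.5, -11.4, -18.6])), (455, 325, array([ 44.1, -11.3, -21.9])), (150, 380, array([-43.8, -11.4, -50.8])), (490, 380, array([ 44.6, -10.7, -50. ]))]
rotvec to level [-0.56  0.4   0.45]
```

arm_command(rot=[[-0.3, 0.2, 0.2], [-0.3, 0.2, 0.2], [0, 0, 0], [0, 0, 0], [0, 0, 0]], slide=[[-40, 3, 0], [-40, 3, -20], [-40, 3, -25], [-40, 0, -25], [-10, 0, 0]], gripper=[85, 85, 85, 85, 85])

```text
clock: 1.88
eef_pos: [452.0, -215.2, 265.5]
tool_rot: [-3.141, 0.0, -1.578]
force: [-2.2, -0.6, -0.0]
width: 85.2
```

arm_command(rot=[[0, 0, 0]], slide=[[0, 0, 0]], gripper=[85])

```text
clock: 1.97
eef_pos: [449.1, -214.1, 265.1]
tool_rot: [3.141, 0.002, -1.576]
force: [1.1, -0.7, -0.0]
width: 85.1
```

```bash
python3 - <<'E'
from h import *
cap('wrist','wrist2')
s=telemetry.read_state(); print(s['eef_pos'],s['tool_rot'])
W=cloud(load('wrist2'));P=W.reshape(-1,3)
d=Ro.from_euler('xyz',[np.pi,0,np.radians(-91.9)])*Ro.from_euler('xyz',s['tool_rot']).inv()
print(np.degrees(d.as_rotvec()).round(2))
for z0,z1 in ((183,192),(195,225)):
    Q=P[((P>[420,-270,z0])&(P<[470,-180,z1])).all(1)]
    if len(Q): print(len(Q),np.percentile(Q,[2,50,98],axis=0).round(1).tolist())
E
```

```text
[ 449.76023949 -213.86559212  265.06337922] [ 3.14006176e+00  2.78789460e-03 -1.57604949e+00]
[-0.16 -0.08 -1.6 ]
2790 [[438.5, -252.9, 184.1], [447.8, -223.9, 187.5], [454.6, -195.5, 189.0]]
821 [[443.7, -237.8, 196.2], [447.1, -224.1, 214.1], [448.2, -210.7, 219.1]]
```

View pics/wrist2.png

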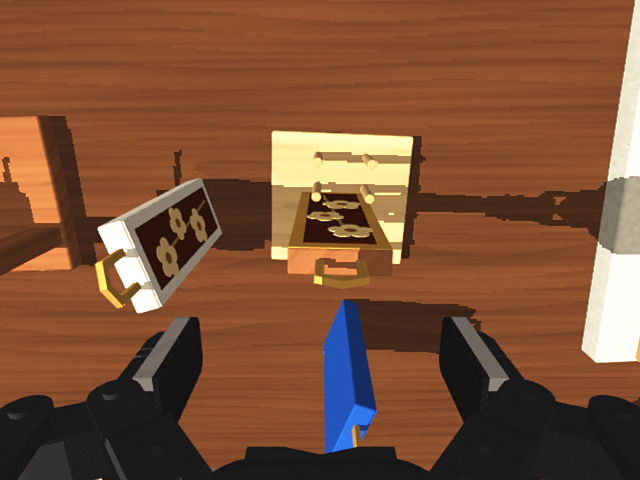

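The wrist view shows the inlaid panel's loop at (342,273) between the fingers, about 9 mm to one side; the white panel is well clear. I'll align, then descend.

arm_command(rot=[[0, 0, -1.6], [0, 0, 0], [0, 0, 0], [0, 0, 0], [0, 0, 0]], slide=[[-3, -9.5, 0], [0, 0, -10], [0, 0, -25], [0, 0, -25], [0, 0, -10]], gripper=[85, 85, 85, 85, 85])

```text
clock: 2.43
eef_pos: [459.1, -227.3, 196.7]
tool_rot: [-3.124, -0.005, -1.597]
force: [0.3, 1.0, -0.9]
width: 85.4
```

arm_command(rot=[[0, 0, 0]], slide=[[0, 0, 0]], gripper=[85])

```text
clock: 2.52
eef_pos: [459.7, -227.2, 194.4]
tool_rot: [-3.126, -0.005, -1.596]
force: [-0.4, 0.2, -0.0]
width: 85.0
```

```bash
python3 - <<'E'
from h import *
s=telemetry.read_state(); print(s['eef_pos'],s['tool_rot'],s['force'])
d=Ro.from_euler('xyz',[np.pi,0,np.radians(-91.9)])*Ro.from_euler('xyz',s['tool_rot']).inv()
print(np.degrees(d.as_rotvec()).round(2))
E
```

```text
[ 459.69664235 -227.23456627  194.44646233] [-3.12577682 -0.00485893 -1.59613489] [-0.39398856  0.19042681 -0.04378384]
[ 0.3   0.9  -0.45]
```

arm_command(rot=[[0.3, 0.9, -0.4], [0, 0, 0], [0, 0, 0]], slide=[[-13, 3.5, 0], [0, 0, -10], [0, 0, 0]], gripper=[85, 85, 85])

```text
clock: 2.77
eef_pos: [448.6, -224.5, 183.6]
tool_rot: [-3.141, -0.001, -1.602]
force: [0.4, -0.3, 0.5]
width: 84.7
```

```bash
cat > st.py <<'E'
from h import *
import sys
yaw=float(sys.argv[1])
s=telemetry.read_state(); print(s['clock'],s['eef_pos'].round(1),s['tool_rot'].round(4),'F',s['force'].round(2),'w',round(s['width'],1),'q',s['qpos'].round(2))
d=Ro.from_euler('xyz',[np.pi,0,np.radians(yaw)])*Ro.from_euler('xyz',s['tool_rot']).inv()
print('rot needed',np.degrees(d.as_rotvec()).round(2))
E
python3 st.py -91.9
```

```text
2.7667 [ 448.6 -224.5  183.6] [-3.1413e+00 -1.4000e-03 -1.6018e+00] F [ 0.39 -0.26  0.55] w 84.7 q [ 0.11  0.52  0.44  1.99 -0.33  0.7  -0.86]
rot needed [ 0.08  0.02 -0.12]
```

arm_command(rot=[[0, 0, -0.1], [0, 0, 0], [0, 0, 0], [0, 0, 0], [0, 0, 0]], slide=[[-2, 1, -7], [-1, 0, -8], [-1, 0, -8], [0, 0, -6], [0, 0, 0]], gripper=[85, 85, 85, 85, 85])

```text
clock: 3.18
eef_pos: [445.7, -223.9, 153.1]
tool_rot: [-3.137, -0.003, -1.603]
force: [0.4, -0.0, -0.8]
width: 84.7
```

```bash
python3 st.py -91.9
```

```text
3.1833 [ 445.7 -223.9  153.1] [-3.1373e+00 -2.8000e-03 -1.6030e+00] F [ 0.36 -0.01 -0.82] w 84.7 q [ 0.14  0.56  0.4   2.02 -0.36  0.62 -0.82]
rot needed [ 0.17  0.24 -0.06]
```

Level out, then close in place.

arm_command(rot=[[0.2, 0.2, 0], [0, 0, 0], [0, 0, 0], [0, 0, 0], [0, 0, 0]], slide=[[0.8, 0, 1], [0, 0, 0], [0, 0, 0], [0, 0, 0], [0, 0, 0]], gripper=[85, 50, 50, 50, 50])

```text
clock: 3.6
eef_pos: [447.1, -224.5, 154.5]
tool_rot: [-3.14, 0.0, -1.603]
force: [-0.5, 0.1, -2.5]
width: 59.0
```

arm_command(rot=[[0, 0, 0], [0, 0, 0], [0, 0, 0], [0, 0, 0]], slide=[[0, 0, 0], [0, 0, 0], [0, 0, 0], [0, 0, 0]], gripper=[50, 50, 50, 50])

```text
clock: 3.93
eef_pos: [446.8, -224.1, 154.3]
tool_rot: [-3.141, 0.001, -1.603]
force: [0.3, -0.2, -0.5]
width: 59.1
```

```bash
python3 st.py -91.9; python3 -c "
from h import *
cap('wrist','wrist3');cap('side','side3')
crop('side3',220,360,60,260,3,'c5')"
```

```text
3.9333 [ 446.8 -224.1  154.3] [-3.1410e+00  8.0000e-04 -1.6032e+00] F [ 0.3  -0.15 -0.49] w 59.1 q [ 0.14  0.56  0.4   2.02 -0.36  0.63 -0.82]
rot needed [-0.05  0.03 -0.05]
```

View pics/wrist3.png

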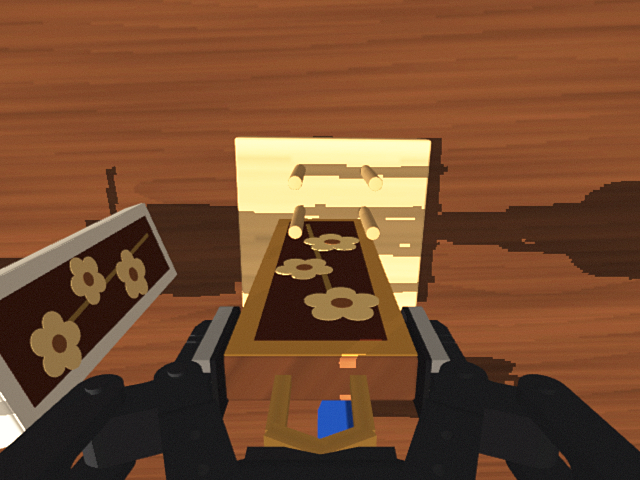

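View pics/c5.png

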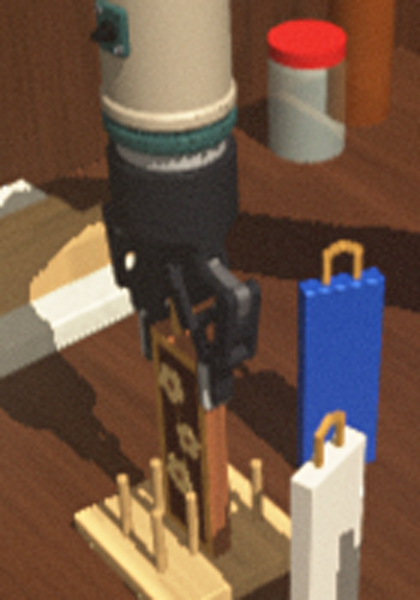

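arm_command(rot=[[0, 0, 0], [0, 0, 0], [0, 0, 0], [0, 0, 0], [0, 0, 0]], slide=[[0, 0, 4], [0, 0, 7], [0, 0, 7], [0, 0, 7], [0, 0, 0]], gripper=[50, 50, 50, 50, 50])

```text
clock: 4.45
eef_pos: [446.4, -224.0, 181.7]
tool_rot: [3.141, 0.001, -1.603]
force: [0.5, -0.5, -2.2]
width: 59.1
```

```bash
python3 st.py -91.9
```

```text
4.45 [ 446.4 -224.   181.7] [ 3.1414e+00  1.1000e-03 -1.6035e+00] F [ 0.54 -0.5  -2.21] w 59.1 q [ 0.11  0.52  0.43  1.99 -0.33  0.7  -0.85]
rot needed [-0.06 -0.01 -0.03]
```

arm_command(rot=[[0, 0, 0], [0, 0, 0], [0, 0, 0], [0, 0, 0], [0, 0, 0]], slide=[[0, 0, 8], [0, 0, 10], [0, 0, 10], [0, 0, 15], [0, 0, 20]], gripper=[50, 50, 50, 50, 50])

```text
clock: 4.87
eef_pos: [444.0, -222.5, 246.6]
tool_rot: [3.135, 0.003, -1.604]
force: [0.3, 0.3, -2.7]
width: 59.1
```

arm_command(rot=[[0, 0, 0], [0, 0, 0], [0, 0, 0], [0, 0, 0], [0, 0, 0]], slide=[[20, 0, 0], [30, 0, 0], [30, 0, 0], [20, 0, 0], [0, 0, 0]], gripper=[50, 50, 50, 50, 50])

```text
clock: 5.28
eef_pos: [548.0, -223.4, 255.1]
tool_rot: [-3.138, 0.002, -1.607]
force: [0.4, 0.8, -3.1]
width: 59.0
```

```bash
python3 st.py -88.6
```

```text
5.2833 [ 548.  -223.4  255.1] [-3.1385e+00  1.8000e-03 -1.6068e+00] F [ 0.39  0.83 -3.09] w 59.0 q [ 0.05  0.56  0.47  1.67 -0.29  0.99 -0.99]
rot needed [-0.1   0.18  3.46]
```

arm_command(rot=[[0, 0, 1], [0, 0, 1], [0, 0, 1], [0, 0, 0.5], [0, 0, 0]], slide=[[0, 20, 0], [0, 35, 0], [0, 38, 0], [0, 38, 0], [0, 38, 0]], gripper=[50, 50, 50, 50, 50])

```text
clock: 5.7
eef_pos: [545.1, -62.9, 257.2]
tool_rot: [-3.138, -0.01, -1.562]
force: [0.7, -1.1, -3.6]
width: 59.3
```

arm_command(rot=[[0, 0, 0], [0, 0, 0], [0, 0, 0], [0, 0, 0], [0, 0, 0]], slide=[[0, 38, 0], [0, 38, 0], [0, 38, 0], [0, 30, 0], [0, 10, 0]], gripper=[50, 50, 50, 50, 50])

```text
clock: 6.12
eef_pos: [539.9, 104.8, 259.1]
tool_rot: [-3.141, -0.005, -1.556]
force: [-0.2, -0.1, -1.9]
width: 59.2
```

arm_command(rot=[[0, 0, 0], [0, 0, 0]], slide=[[0, 0, 0], [0, 0, 0]], gripper=[50, 50])

```text
clock: 6.28
eef_pos: [538.6, 108.4, 259.4]
tool_rot: [3.141, -0.005, -1.549]
force: [-0.4, -0.2, -1.3]
width: 58.9
```

```bash
python3 st.py -88.6
```

```text
6.2833 [538.6 108.4 259.4] [ 3.1414 -0.0046 -1.5486] F [-0.38 -0.25 -1.27] w 58.9 q [-0.56  0.49  0.47  1.77 -0.26  0.94 -1.54]
rot needed [ 0.27 -0.01  0.13]
```

arm_command(rot=[[0.3, 0, 0.1], [0, 0, 0], [0, 0, 0], [0, 0, 0], [0, 0, 0]], slide=[[0, 14, 0], [0, 13, -5], [0, 2, -12], [0, 0, -12], [0, 0, 0]], gripper=[50, 50, 50, 50, 50])

```text
clock: 6.7
eef_pos: [539.7, 134.0, 230.3]
tool_rot: [-3.139, -0.0, -1.558]
force: [-0.7, -0.4, -1.1]
width: 58.8
```

arm_command(rot=[[0, 0, 0], [0, 0, 0]], slide=[[0, 0, 0], [0, 0, 0]], gripper=[50, 50])

```text
clock: 6.87
eef_pos: [539.7, 132.9, 230.0]
tool_rot: [-3.14, -0.001, -1.56]
force: [0.4, -0.1, -2.5]
width: 59.4
```

```bash
python3 st.py -88.6;python3 -c "
from h import *
for n in ('wrist','side','scene'): cap(n,n+'4')
crop('side4',300,520,120,320,3,'c6');crop('scene4',280,480,140,320,3.2,'c7')"
```

```text
6.8667 [539.7 132.9 230. ] [-3.1403e+00 -1.2000e-03 -1.5603e+00] F [ 0.39 -0.09 -2.5 ] w 59.4 q [-0.59  0.53  0.45  1.8  -0.29  0.88 -1.57]
rot needed [0.07 0.07 0.8 ]
```

View pics/wrist4.png

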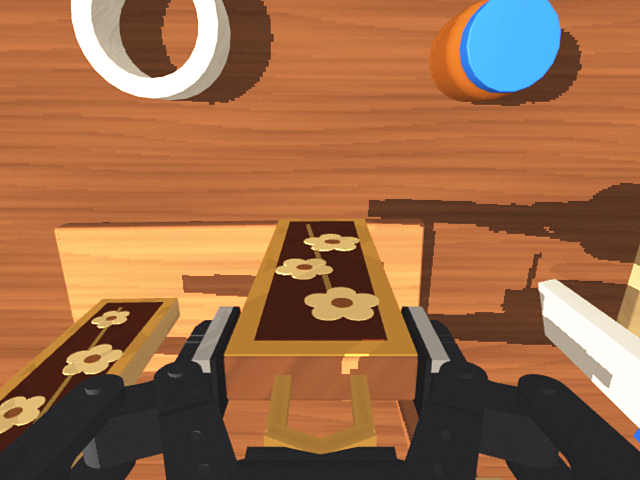

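View pics/c6.png

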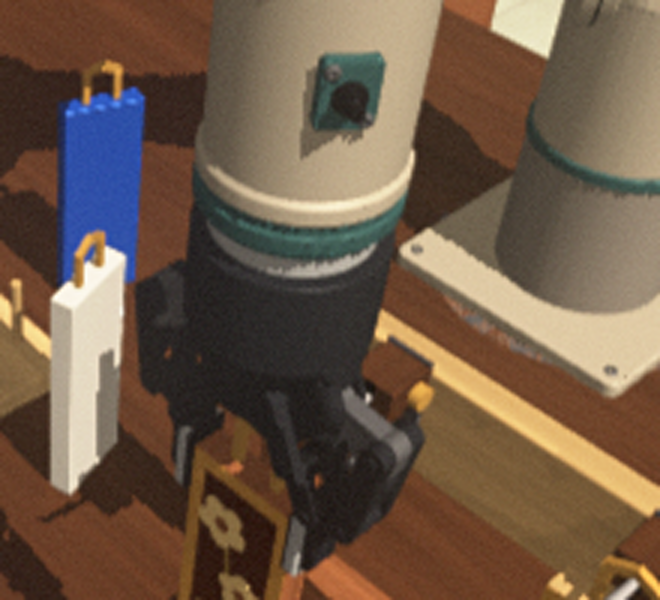

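View pics/c7.png

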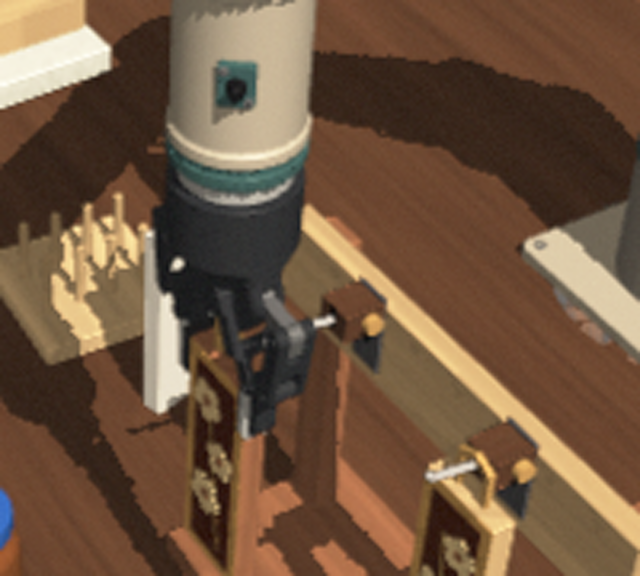

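```bash
python3 - <<'E'
from h import *
z=load('wrist4'); s=telemetry.read_state()
R=Ro.from_euler('xyz',s['tool_rot']).as_matrix()
L=(cloud(z)-s['eef_pos'])@R
for nm,(v0,v1,u0,u1) in dict(loop=(378,446,262,382),top=(357,372,235,405),face=(240,340,250,400)).items():
    P=L[v0:v1,u0:u1].reshape(-1,3); P=P[np.isfinite(P).all(1)]
    P=P[(abs(P[:,1])<25)&(P[:,2]<160)&(P[:,2]>-75)]
    print(nm,len(P),np.percentile(P,[2,50,98],axis=0).round(1).tolist())
    if nm=='face': n,c,k=plane(P); print(n.round(3),c.round(1))
# rod overlay check for side1/scene1
for t in('side1','scene1'):
    z=load(t); u=np.array([1,.024,0]);b=np.array([437.1,135.3-.024*48,268.])
    A=[b+u*30,b+u*64+[0,0,6],b+u*66+[0,0,11.5]]
    p=proj(z,A); print(t,p.round(1).tolist())
    im=z['im'].copy(); im=im[int(p[:,1].min())-25:int(p[:,1].max())+25,int(p[:,0].min())-25:int(p[:,0].max())+30]
    o=np.array([int(p[:,0].min())-25,int(p[:,1].min())-25]); k=8
    im=cv2.resize(im,None,fx=k,fy=k,interpolation=cv2.INTER_NEAREST)
    for q in (p-o+.5)*k: cv2.circle(im,tuple(int(a) for a in q),4,(255,0,0),-1)
    cv2.imwrite('pics/rod_%s.png'%t,im[:,:,::-1]); print(im.shape)
E
```

```text
loop 5452 [[-17.0, -1.4, -60.7], [-0.0, -0.2, -45.3], [17.3, 8.1, -32.0]]
top 2537 [[-25.5, -6.6, -33.9], [-0.7, -4.3, -32.8], [24.4, -1.5, -31.5]]
face 13483 [[-27.2, -8.3, -22.9], [0.6, -7.5, 10.6], [27.9, -6.7, 80.1]]
[ 0.003  1.    -0.002] [ 0.6 -7.5 16.7]
side1 [[423.0, 250.8], [407.2, 259.7], [406.8, 257.5]]
(472, 568, 3)
scene1 [[383.3, 238.4], [368.6, 242.1], [367.9, 240.3]]
(432, 568, 3)
```

View pics/rod_side1.png

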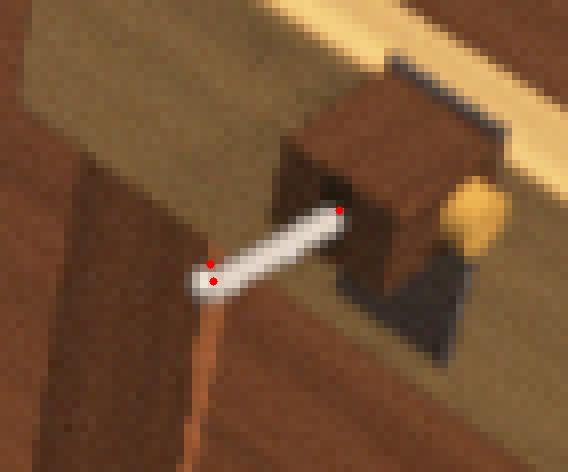

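View pics/rod_scene1.png

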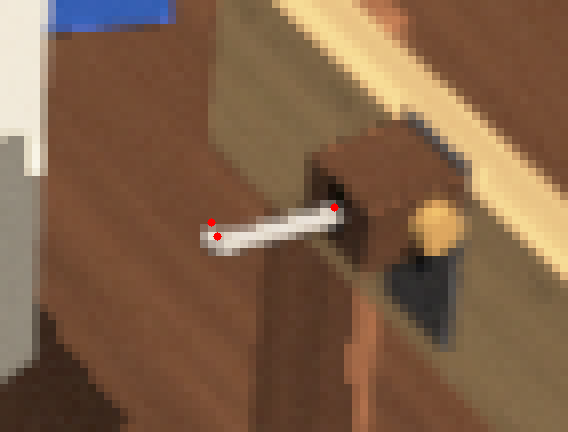

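arm_command(rot=[[0, 0, 0.8], [0, 0, 0], [0, 0, 0]], slide=[[0, 3.5, -2], [0, 0, 0], [0, 0, 0]], gripper=[50, 50, 50])

```text
clock: 7.27
eef_pos: [540.9, 136.7, 229.5]
tool_rot: [-3.137, -0.0, -1.545]
force: [-0.2, 0.5, -1.6]
width: 58.9
```

```bash
python3 st.py -88.6
```

```text
7.2667 [540.9 136.7 229.5] [-3.1368 -0.     -1.5453] F [-0.16  0.54 -1.63] w 58.9 q [-0.59  0.53  0.45  1.79 -0.29  0.88 -1.56]
rot needed [-0.    0.27 -0.06]
```

arm_command(rot=[[0, 0.3, 0], [0, 0, 0], [0, 0, 0], [0, 0, 0], [0, 0, 0]], slide=[[-6, 0, -1.5], [-8, 0, 0], [-8, 0, 0], [-6, 0, 0], [0, 0, 0]], gripper=[50, 50, 50, 50, 50])

```text
clock: 7.68
eef_pos: [509.2, 136.7, 227.9]
tool_rot: [3.139, 0.0, -1.545]
force: [0.1, 0.8, -1.9]
width: 58.9
```

```bash
python3 st.py -88.6; python3 -c "
from h import *
cap('wrist','wrist5');cap('scene','scene5')
crop('scene5',320,420,200,280,8,'c8')"
```

```text
7.6833 [509.2 136.7 227.9] [ 3.1395e+00  3.0000e-04 -1.5452e+00] F [ 0.14  0.79 -1.9 ] w 58.9 q [-0.62  0.49  0.45  1.87 -0.28  0.84 -1.57]
rot needed [-0.01 -0.12 -0.07]
```

View pics/c8.png

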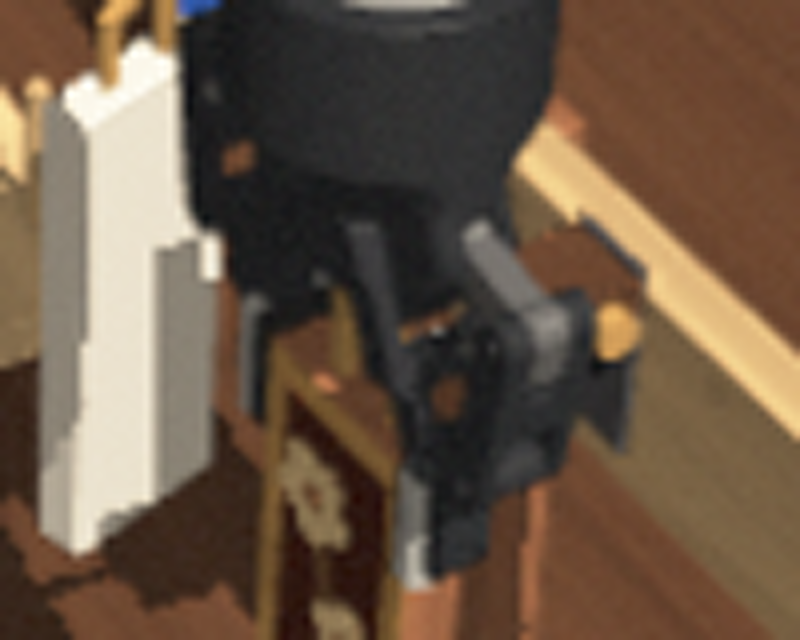

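View pics/wrist5.png

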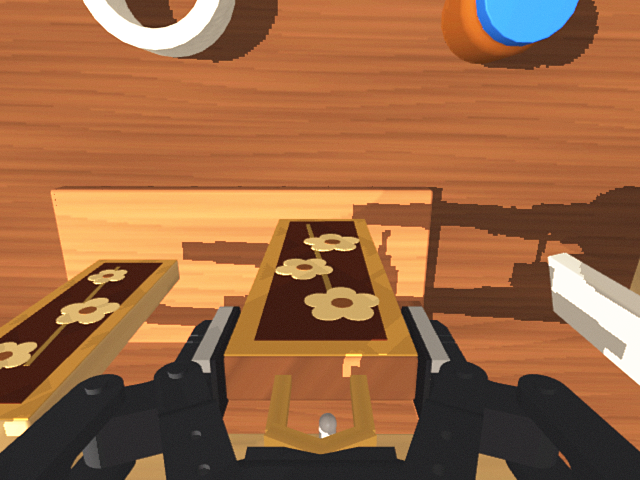

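The wrist view shows the nib inside the loop opening at (327,425), with the loop centred at (320,430). The hook is therefore about 1.7 mm towards −y and well inside vertically. I'll correct and slide in.

arm_command(rot=[[0, 0, 0], [0, 0, 0], [0, 0, 0], [0, 0, 0], [0, 0, 0]], slide=[[-3, -1.7, 0], [-6, 0, 0], [-6, 0, 0], [-6, 0, 0], [0, 0, 0]], gripper=[50, 50, 50, 50, 50])

```text
clock: 8.2
eef_pos: [488.6, 134.6, 228.3]
tool_rot: [-3.14, 0.0, -1.546]
force: [-0.7, -1.0, -2.6]
width: 59.0
```

```bash
python3 st.py -88.6; python3 -c "
from h import *
cap('wrist','wrist6')
crop('wrist6',220,420,340,480,4,'c9')"
```

```text
8.2 [488.6 134.6 228.3] [-3.1405e+00  1.0000e-04 -1.5458e+00] F [-0.7  -1.01 -2.57] w 59.0 q [-0.64  0.46  0.45  1.92 -0.27  0.82 -1.58]
rot needed [-0.01  0.06 -0.03]
```

View pics/c9.png

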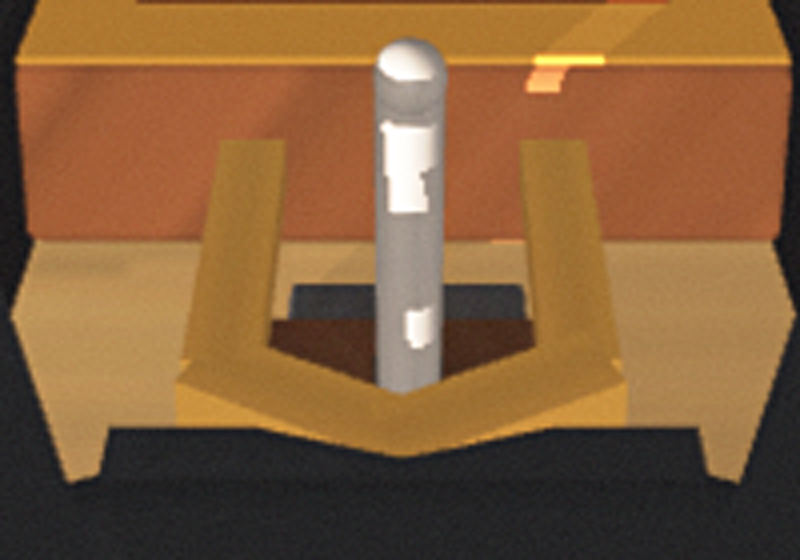

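The rod now passes through the loop, centred, with the nib outside it.

```bash
python3 - <<'E'
from h import *
W=cloud(load('wrist6'))
# rod column crop u ~ 220+410/4=322
for v in range(352,440,6):
    print(v,[W[v,u].round(1).tolist() for u in (318,322,326)])
print('block top', [W[v,u].round(1).tolist() for v,u in ((422,295),(426,300),(426,345),(424,350),(415,300))])
E
```

```text
352 [[505.8, 136.0, 275.0], [505.2, 135.0, 274.0], [506.0, 133.9, 275.1]]
358 [[504.8, 136.0, 276.3], [504.4, 134.9, 275.7], [505.1, 133.9, 276.6]]
364 [[502.9, 136.0, 276.1], [503.1, 134.9, 276.3], [503.5, 133.9, 276.9]]
370 [[499.0, 135.9, 273.1], [498.9, 134.8, 272.9], [498.9, 133.7, 273.0]]
376 [[496.4, 135.8, 272.1], [498.0, 134.8, 274.3], [497.1, 133.7, 273.1]]
382 [[494.2, 135.8, 271.9], [495.5, 134.7, 273.6], [494.9, 133.6, 272.7]]
388 [[493.0, 135.8, 272.8], [493.1, 134.6, 272.9], [492.2, 133.5, 271.8]]
394 [[490.5, 135.7, 272.2], [490.6, 134.6, 272.3], [490.2, 133.4, 271.7]]
400 [[487.8, 135.7, 271.4], [487.5, 134.5, 270.9], [487.8, 133.4, 271.3]]
406 [[485.0, 135.6, 270.4], [485.6, 134.4, 271.1], [485.6, 133.3, 271.0]]
412 [[482.2, 135.5, 269.6], [483.2, 134.4, 270.8], [482.8, 133.2, 270.2]]
418 [[480.5, 135.5, 270.0], [480.2, 134.3, 269.7], [480.4, 133.1, 269.9]]
424 [[478.0, 135.4, 269.6], [478.3, 134.3, 270.0], [477.9, 133.1, 269.5]]
430 [[475.1, 135.4, 268.9], [475.0, 134.2, 268.8], [475.7, 133.0, 269.5]]
436 [[473.0, 135.3, 269.0], [472.6, 134.1, 268.5], [472.2, 132.9, 268.1]]
block top [[467.4, 143.0, 256.9], [466.9, 141.2, 258.1], [467.1, 126.3, 257.9], [467.0, 124.5, 256.7], [439.8, 142.8, 220.8]]
```

arm_command(rot=[[0, 0, 0], [0, 0, 0], [0, 0, 0], [0, 0, 0], [0, 0, 0]], slide=[[0, 0, -4], [0, 0, -4], [-5, 0, -2], [-5, 0, -2], [0, 0, 0]], gripper=[50, 50, 50, 50, 50])

```text
clock: 8.67
eef_pos: [479.2, 134.7, 215.1]
tool_rot: [-3.138, -0.0, -1.546]
force: [-0.7, -0.3, -2.6]
width: 59.2
```

```bash
python3 st.py -88.6
```

```text
8.6667 [479.2 134.7 215.1] [-3.1385 -0.     -1.5458] F [-0.69 -0.25 -2.56] w 59.2 q [-0.64  0.47  0.45  1.96 -0.28  0.77 -1.58]
rot needed [-0.    0.18 -0.03]
```

arm_command(rot=[[0, 0.2, 0], [0, 0, 0], [0, 0, 0], [0, 0, 0], [0, 0, 0]], slide=[[-3, 0, -1], [-3, 0, -1], [0, 0, 0], [0, 0, -0.5], [0, 0, 0]], gripper=[50, 50, 50, 50, 50])

```text
clock: 9.08
eef_pos: [472.2, 134.8, 212.3]
tool_rot: [3.141, -0.0, -1.546]
force: [-0.9, 0.9, -2.5]
width: 59.0
```

```bash
python3 st.py -88.6
```

```text
9.0833 [472.2 134.8 212.3] [ 3.1407 -0.     -1.5456] F [-0.88  0.94 -2.54] w 59.0 q [-0.65  0.46  0.45  1.98 -0.28  0.76 -1.58]
rot needed [ 0.   -0.05 -0.05]
```

arm_command(rot=[[0, 0, 0], [0, 0, 0]], slide=[[-1.5, 0, 0], [-1, 0, 0]], gripper=[50, 50])

```text
clock: 9.25
eef_pos: [470.4, 134.8, 212.5]
tool_rot: [-3.141, 0.0, -1.546]
force: [1.5, 0.5, -3.2]
width: 59.3
```

arm_command(rot=[[0, 0, 0]], slide=[[-1, 0, 0]], gripper=[50])

```text
clock: 9.33
eef_pos: [470.5, 134.8, 212.7]
tool_rot: [-3.138, 0.0, -1.546]
force: [2.9, -1.0, -4.8]
width: 59.2
```

arm_command(rot=[[0, 0, 0]], slide=[[-1, 0, 0]], gripper=[50])

```text
clock: 9.42
eef_pos: [470.6, 134.8, 212.9]
tool_rot: [-3.136, 0.0, -1.546]
force: [4.0, 0.1, -4.3]
width: 58.8
```

Shoulder contact felt at x≈470.5 (Fx +3…4 N). Now I'll lower to feel for the rod.

arm_command(rot=[[0, 0.2, 0], [0, 0, 0]], slide=[[0.3, 0, -1], [0, 0, -1]], gripper=[50, 50])

```text
clock: 9.58
eef_pos: [470.6, 134.9, 211.0]
tool_rot: [-3.14, 0.0, -1.546]
force: [0.2, -0.5, -3.0]
width: 58.8
```

arm_command(rot=[[0, 0, 0], [0, 0, 0]], slide=[[0, 0, -1], [0, 0, 0]], gripper=[50, 50])

```text
clock: 9.75
eef_pos: [470.4, 134.9, 209.9]
tool_rot: [-3.141, 0.001, -1.546]
force: [-0.3, -0.1, -2.9]
width: 58.9
```

```bash
python3 st.py -88.6
```

```text
9.75 [470.4 134.9 209.9] [-3.1407e+00  5.0000e-04 -1.5461e+00] F [-0.33 -0.14 -2.93] w 58.9 q [-0.65  0.46  0.44  1.99 -0.29  0.75 -1.58]
rot needed [-0.03  0.05 -0.01]
```

arm_command(rot=[[0, 0, 0]], slide=[[0, 0, -0.8]], gripper=[50])

```text
clock: 9.83
eef_pos: [470.5, 135.0, 209.2]
tool_rot: [-3.141, 0.001, -1.546]
force: [-0.1, -0.1, 3.8]
width: 59.1
```

arm_command(rot=[[0, 0, 0]], slide=[[0, 0, -0.8]], gripper=[50])

```text
clock: 9.92
eef_pos: [470.7, 135.1, 208.9]
tool_rot: [-3.14, 0.001, -1.546]
force: [-1.9, 0.1, 9.0]
width: 58.9
```

arm_command(rot=[[0, 0, 0]], slide=[[0, 0, -0.8]], gripper=[50])

```text
clock: 10.0
eef_pos: [470.8, 135.1, 208.9]
tool_rot: [-3.14, 0.002, -1.546]
force: [-2.2, -0.6, 9.3]
width: 59.5
```

Rod felt at z≈209. I'll seat the loop firmly against the shoulder, then tug.

arm_command(rot=[[0, 0, 0]], slide=[[-0.8, 0, 0]], gripper=[50])

```text
clock: 10.08
eef_pos: [470.5, 135.1, 209.4]
tool_rot: [-3.139, 0.002, -1.546]
force: [3.8, 0.2, -3.6]
width: 58.9
```

arm_command(rot=[[0, 0, 0]], slide=[[-0.8, 0, -0.3]], gripper=[50])

```text
clock: 10.17
eef_pos: [470.6, 135.1, 209.4]
tool_rot: [-3.137, 0.003, -1.547]
force: [3.0, 0.0, -1.4]
width: 59.2
```

arm_command(rot=[[0, 0, 0]], slide=[[-0.6, 0, -0.6]], gripper=[50])

```text
clock: 10.25
eef_pos: [470.8, 135.1, 209.2]
tool_rot: [-3.135, 0.003, -1.547]
force: [1.2, -0.1, 4.0]
width: 58.8
```

arm_command(rot=[[0, 0.2, 0]], slide=[[-0.3, 0, -0.8]], gripper=[50])

```text
clock: 10.33
eef_pos: [470.7, 135.1, 209.0]
tool_rot: [-3.138, 0.003, -1.547]
force: [-0.7, -0.9, 8.0]
width: 59.1
```

arm_command(rot=[[0, 0, 0]], slide=[[-0.2, 0, -0.8]], gripper=[50])

```text
clock: 10.42
eef_pos: [470.7, 135.2, 208.9]
tool_rot: [-3.137, 0.004, -1.547]
force: [-0.2, -1.2, 10.2]
width: 59.1
```

arm_command(rot=[[0, 0, 0]], slide=[[-0.2, 0, -0.8]], gripper=[50])

```text
clock: 10.5
eef_pos: [470.7, 135.2, 208.8]
tool_rot: [-3.137, 0.005, -1.547]
force: [-0.8, -0.1, 10.2]
width: 58.9
```

arm_command(rot=[[0, 0, 0]], slide=[[-0.2, 0, -0.8]], gripper=[50])

```text
clock: 10.58
eef_pos: [470.7, 135.3, 208.8]
tool_rot: [-3.136, 0.005, -1.547]
force: [-0.3, -1.0, 8.4]
width: 59.2
```

arm_command(rot=[[0, 0, 0], [0, 0, 0], [0, 0, 0]], slide=[[-0.2, 0, -0.8], [-0.2, 0, -0.8], [-0.2, 0, -0.8]], gripper=[50, 50, 50])

```text
clock: 10.83
eef_pos: [470.9, 135.4, 208.8]
tool_rot: [-3.134, 0.008, -1.547]
force: [-0.8, -0.2, 8.0]
width: 59.1
```

```bash
python3 st.py -88.6; python3 -c "
from h import *
cap('wrist','wrist7')
crop('wrist7',220,420,340,480,4,'c10')"; python3 st.py -88.6
```

```text
10.8333 [470.9 135.4 208.8] [-3.1344  0.0076 -1.5471] F [-0.85 -0.19  8.02] w 59.1 q [-0.64  0.46  0.44  2.   -0.29  0.74 -1.57]
rot needed [-0.45  0.4   0.05]
10.8833 [470.8 135.4 208.8] [-3.1344  0.0077 -1.5472] F [-0.97 -0.06  8.81] w 58.7 q [-0.64  0.46  0.44  2.   -0.29  0.74 -1.57]
rot needed [-0.45  0.4   0.05]
```

View pics/c10.png

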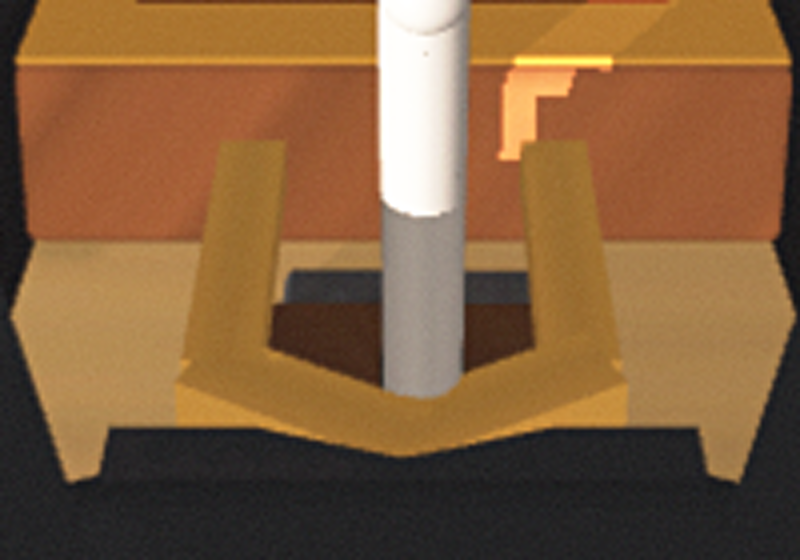

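The tug held 8–10 N on the sensor (about 10–12 N on the hook with the weight) for roughly 0.6 s, and the hook did not yield. The rod sits about 1 mm off the apex; I'll unload, level and centre, keeping the loop home.

arm_command(rot=[[-0.4, 0.4, 0], [0, 0, 0]], slide=[[0, -0.9, 0.2], [0, 0, 0]], gripper=[50, 50])

```text
clock: 11.05
eef_pos: [470.3, 134.6, 209.2]
tool_rot: [3.14, 0.001, -1.547]
force: [1.9, -0.6, -0.2]
width: 59.1
```

arm_command(rot=[[0, 0, 0]], slide=[[-0.6, 0, 0]], gripper=[50])

```text
clock: 11.13
eef_pos: [470.3, 134.6, 209.2]
tool_rot: [3.141, 0.001, -1.547]
force: [4.4, -0.8, 0.4]
width: 59.1
```

```bash
python3 st.py -88.6
```

```text
11.1333 [470.3 134.6 209.2] [ 3.1415e+00  8.0000e-04 -1.5471e+00] F [ 4.36 -0.82  0.35] w 59.1 q [-0.65  0.46  0.44  1.99 -0.29  0.75 -1.58]
rot needed [-0.05 -0.01  0.04]
```

arm_command(rot=[[0, 0, 0], [0, 0, 0], [0, 0, 0], [0, 0, 0], [0, 0, 0]], slide=[[0, 0, 0], [0, 0, 0], [0, 0, 0], [0, 0, 0], [0, 0, 0]], gripper=[50, 61, 64, 70, 78])

```text
clock: 11.55
eef_pos: [467.8, 134.5, 208.0]
tool_rot: [3.136, 0.0, -1.547]
force: [0.5, 0.6, 0.4]
width: 77.7
```

arm_command(rot=[[0, 0, 0], [0, 0, 0], [0, 0, 0], [0, 0, 0], [0, 0, 0]], slide=[[0, 0, 0], [0, 0, 0], [0, 0, 0], [0, 0, 0], [0, 0, 0]], gripper=[78, 80, 80, 80, 80])

```text
clock: 11.97
eef_pos: [466.9, 134.6, 207.6]
tool_rot: [3.134, -0.0, -1.546]
force: [-0.2, -0.3, -0.8]
width: 80.5
```

```bash
python3 st.py -88.6; python3 -c "
from h import *
cap('wrist','wrist8')"
```

```text
11.9667 [466.9 134.6 207.6] [ 3.1341 -0.     -1.5463] F [-0.22 -0.33 -0.8 ] w 80.5 q [-0.65  0.47  0.44  1.99 -0.29  0.75 -1.58]
rot needed [ 0.01 -0.43 -0.  ]
```

View pics/wrist8.png

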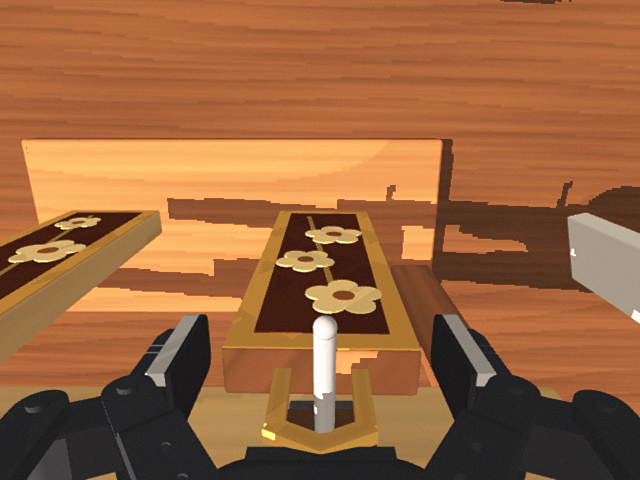

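The panel hangs on the rod at (325,375), with the loop at (320,430) at the shoulder and the fingers clear on both sides. I'll retreat straight up.

arm_command(rot=[[0, -0.4, 0], [0, 0, 0], [0, 0, 0], [0, 0, 0], [0, 0, 0]], slide=[[0, 0.3, 3], [0, 0, 6], [0, 0, 12], [0, 0, 20], [0, 0, 25]], gripper=[82, 82, 82, 82, 82])

```text
clock: 12.43
eef_pos: [463.2, 133.8, 272.9]
tool_rot: [3.132, -0.004, -1.547]
force: [0.1, -1.0, 0.9]
width: 81.7
```

arm_command(rot=[[0, 0, 0], [0, 0, 0], [0, 0, 0], [0, 0, 0]], slide=[[0, 0, 25], [0, 0, 25], [0, 0, 15], [0, 0, 0]], gripper=[82, 82, 82, 82])

```text
clock: 12.77
eef_pos: [464.9, 133.4, 347.1]
tool_rot: [3.141, -0.001, -1.548]
force: [-0.2, 0.2, -0.2]
width: 81.8
```

```bash
python3 st.py -88.6; python3 -c "
from h import *
for n in ('wrist','side','scene'): cap(n,n+'9')
crop('side9',330,560,170,420,2.4,'c11')"
```

```text
12.7667 [464.9 133.4 347.1] [ 3.1407e+00 -1.3000e-03 -1.5480e+00] F [-0.21  0.23 -0.21] w 81.8 q [-0.73  0.29  0.52  1.8  -0.16  1.09 -1.7 ]
rot needed [ 0.08 -0.05  0.09]
```

View pics/c11.png

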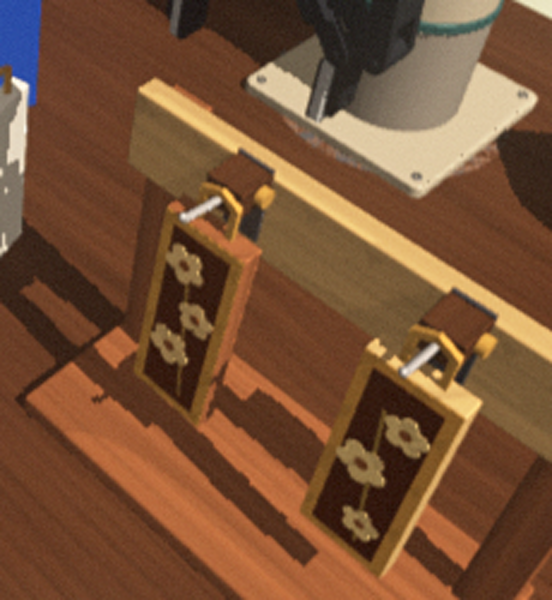

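View pics/wrist9.png

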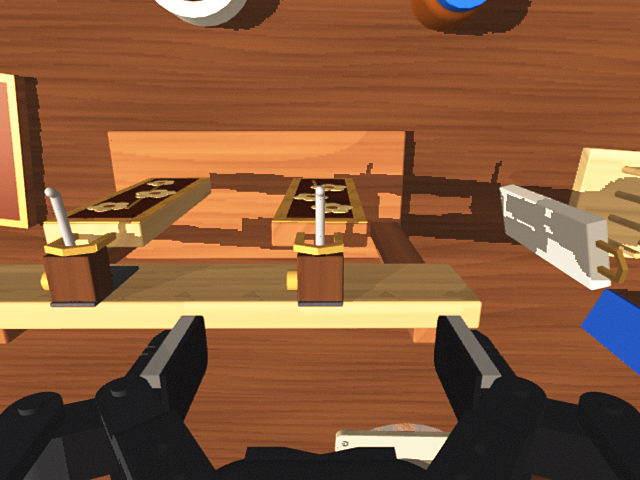

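View pics/scene9.png

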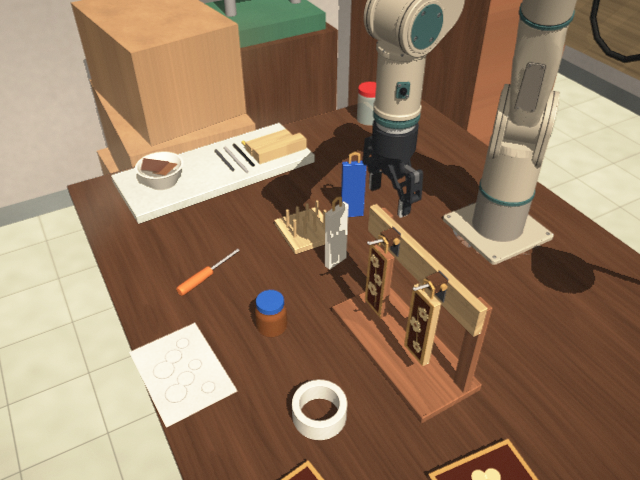

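Side, wrist and scene views agree: the panel hangs inlay outward on the free hook (scene (378,280)), with the loop flush at the block in the wrist view (320,245). The other things are in place. Last check: stillness and the gap to the shoulder.

arm_command(rot=[[0, 0, 0], [0, 0, 0], [0, 0, 0], [0, 0, 0], [0, 0, 0]], slide=[[0, 0, 8], [0, 0, 0], [0, 0, 0], [0, 0, 0], [0, 0, 0]], gripper=[82, 82, 82, 82, 82])

```text
clock: 13.33
eef_pos: [460.2, 132.7, 348.0]
tool_rot: [3.126, -0.007, -1.548]
force: [-0.8, -0.3, 0.3]
width: 82.1
```

arm_command(rot=[[0, 0, 0], [0, 0, 0], [0, 0, 0], [0, 0, 0], [0, 0, 0]], slide=[[0, 0, 0], [0, 0, 0], [0, 0, 0], [0, 0, 0], [0, 0, 0]], gripper=[82, 82, 82, 82, 82])

```text
clock: 13.75
eef_pos: [459.8, 132.5, 346.9]
tool_rot: [3.124, -0.008, -1.548]
force: [-0.2, -0.4, -0.7]
width: 81.7
```

```bash
python3 - <<'E'
from h import *
cap('side','side10'); cap('wrist','wrist10')
def f(t,dy):
    P=cloud(load(t)).reshape(-1,3)
    b=lambda lo,hi:P[((P>lo)&(P<hi)).all(1)]
    F=b([460,105+dy,100],[500,165+dy,235]); n,c,k=plane(F); 
    L=b([455,120+dy,246],[480,150+dy,262])
    print(t,dy,'face',n.round(3),c.round(1),k,'loop',len(L),np.percentile(L[:,0],[5,25,50,75,95]).round(1) if len(L) else '')
for t in('side9','side10','wrist9','wrist10'):
    f(t,0); f(t,140)
a=load('side9')['im'][170:420,330:560].astype(int);b=load('side10')['im'][170:420,330:560].astype(int)
print('diff px',(abs(a-b).max(2)>40).sum())
crop('wrist10',230,400,160,310,4.5,'c12')
print(telemetry.read_state()['clock'])
# moved things?
for t in('side1','side10'):
    W=cloud(load(t)); print([W[v,u].round(0).tolist() for u,v in ((266,345),(160,325),(345,470),(330,240),(490,360))])
E
```

```text
side9 0 face [1.    0.026 0.008] [479.  135.6 172.7] 1985 loop 81 [459.6 467.4 470.2 471.5 472.4]
side9 140 face [0.999 0.03  0.011] [476.4 275.5 172.2] 2834 loop 156 [462.9 464.5 467.9 468.9 472.9]
side10 0 face [-1.    -0.024 -0.007] [478.9 135.7 172.7] 2007 loop 80 [459.  467.  470.3 471.3 472.2]
side10 140 face [-1.    -0.029 -0.012] [476.4 275.5 172.5] 2820 loop 166 [462.6 464.2 467.7 468.8 471.7]
wrist9 0 face [1.    0.02  0.009] [479.1 134.2 181.8] 2525 loop 146 [471.  471.3 471.5 471.8 472. ]
wrist9 140 face [-1.    -0.022 -0.011] [476.6 272.8 180.2] 2812 loop 330 [456.9 463.3 467.6 468.9 471.8]
wrist10 0 face [-1.    -0.017 -0.007] [479.  134.1 182.5] 2414 loop 142 [471.1 471.3 471.5 471.7 472. ]
wrist10 140 face [-1.    -0.023 -0.011] [476.6 272.9 180.5] 2771 loop 319 [456.8 463.  467.2 468.9 470.8]
diff px 303
13.85
[[660.0, 12.0, 84.0], [762.0, -183.0, 22.0], [678.0, 221.0, 36.0], [440.0, -86.0, 108.0], [476.0, 277.0, 178.0]]
[[660.0, 13.0, 86.0], [762.0, -182.0, 23.0], [678.0, 221.0, 35.0], [441.0, -86.0, 108.0], [476.0, 277.0, 177.0]]
```

View pics/c12.png

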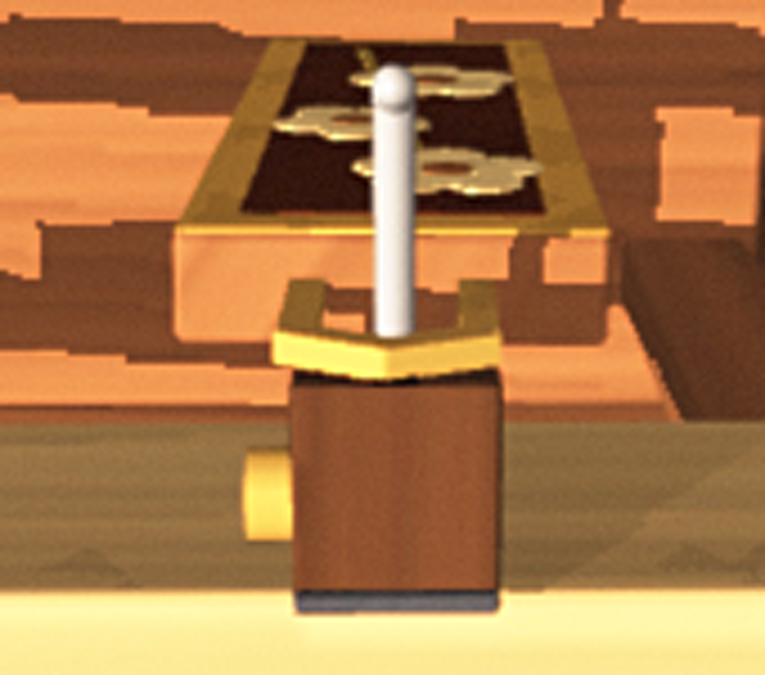

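```bash
python3 -c "
from h import *
ctrl.finish_job()"
```

```text
the job is handed in; nothing more can be done
```

The small inlaid panel now hangs on the free hook, inlay outward, with its loop back at the shoulder. I handed the job in at about 14 s; no verdict is reported.

- **Hanging:** I took the panel from the middle slot by its side edges and passed its loop over the nib. I slid it back until I felt the shoulder at 3 to 4 N. I then lowered it onto the rod, which by camera and by feel is about 2.7 mm below nominal.
- **Tug:** The sensor read 8 to 10 N for about 0.5 s. With the panel's weight that is about 10 to 12 N on the hook. It did not yield. While feeling for the rod just before, I had already loaded it to about the same level once.
- **Release:** I unloaded, levelled and opened the gripper, then backed straight up. The robot ended clear of everything.

**Last checks:**
- **Stillness:** The panel's face was at the same place in pictures about 1 s apart, to about 0.1 mm, and parallel to the rail within about 0.5°.
- **Other things:** The jar, screwdriver, tape, white look-alike and neighbouring panel read the same positions as before, within 1 to 2 mm. I checked the blue look-alike only by eye.
- **Loop against the shoulder (estimates disagree slightly):** The wrist camera puts the loop's back about 0.5 mm from the shoulder. The face plane from the side camera suggests about 1.3 mm. Both are within the 2 mm calibration error, and I did not nudge it further.

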